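# Clip a board carrier into the soldering nest

### The arm

A 7-joint arm with a two-finger parallel gripper is mounted at the origin on the work surface. World frame = base frame: x ahead of the robot, y to its left, z up, the work surface at z = 0. Lengths are in mm, angles in degrees, forces in N, time in s.
With the tool pointing down it reaches from about 425 to 825 mm from the base axis. Payload 3.6 kg.
Tool frame: the origin (TCP) lies on the centre line of the jaws, within the pads' length; the fingertips stand 14 mm ahead of it and the grasp point (between the pads) lies 5 mm behind it; z points along the fingers, y is the line along which they close (so a half turn about z gives the same grasp; the last joint's range is limited). The gripper opens to 85 mm and grips with 20 to 120 N. Pads are 22 mm wide; open, the fingers measure 114 mm over their backs; the gripper's body (76 mm by 85 mm) begins 54 mm behind the grasp point. The pads swing forward as they close: fully open they stand 13 mm farther back than shut.
Start: joints at [-1.518, 35.231, -0.722, 81.555, 0.464, 63.22, -2.315], TCP at [649.97, 0.024, 210.697] pointing down, gripper open.
Joint ranges: [-178.69, 178.69], [-17.37, 117.87], [-77.05, 75.6], [15.02, 138.74], [-78.02, 258.01], [0.78, 113.62], [-162.83, 162.83]. Speed limits (degrees/s): [159.86, 159.86, 180, 180, 180, 180, 180].

### API

Orientations are given as [roll, pitch, yaw] about the fixed x, y, z axes, in that order (R = Rz(yaw) Ry(pitch) Rx(roll)).
In Python, from rig import env gives the robot as it stands.
- The arm moves only by the tool send_rows, never from a script. Its argument "rows" is a list of rows, each an object with "rot": the turn, a rotation vector about the tool's x, y, z in degrees, a list of three; "travel": the shift along the tool's x, y, z in m, a list of three; "fingers": the finger opening in m, from 0 to 0.0854. A call has exactly 8 rows; each row is the pose to reach, as a shift and turn from the pose commanded when the call began, along the tool's axes at that moment; what a row does not reach only later rows make up. A row lasts 1/12 s, in which the tool goes at most 41.7 mm and 7.16 degrees, less where a joint would pass 70% of its speed; a pose out of reach is approached as far as the arm can. A call with a gripper value outside its range is refused whole. The fingers move at their own pace and stop on an object; "squeeze" is the grip in N (left out, the last holds). Time passes only in rows, so rows that repeat a pose let the fingers close, or fill a call up. It gives the time, the measured TCP pose, the force, the opening and the grip force at its end, in the units of the state.
- env.sense(): the state, without advancing time (a new reading comes with each control period).
- env.get_image(name): name is "scene" or "side" or "wrist"; returns (picture, depth): 384x512x3 uint8, red, green, blue; 384x512 float32, mm along the optical axis (not along the pixel's ray), 0 where there is no reading.
- env.camera_info(name): a dict with "vertical_fov" (degrees; the focal length in pixels is half the picture's height over the tangent of half this angle, whatever the lens; pixels are square), "cx", "cy" (the principal point, pixels), "R" (3x3) and "t" (3): a world point X has camera coordinates R X + t. Camera axes: x right, y down, z forward; pixel columns grow to the right and rows downward; lengths in mm; the calibration is good to about 2 mm. A picture is of the moment at which its call begins: read the wrist's pose just before it. camera_info takes no time and is no camera call; for the wrist camera it gives the pose at the moment of the call.
- env.sign_off(): hands the job in; it is judged then, once.
The state is a dict: "clock": time; "q": joint angles; "joint_velocities": joint speeds; "joint_efforts": joint torques, N m; "tool_pos": TCP position; "orientation": TCP orientation; "contact_force": force on the tool from outside, world axes, zero at the start; "ft_torque": the same for the moment, N m; "width": finger opening in mm; "finger_force": force on a finger pad.
Only numpy, scipy, OpenCV 4.12 (cv2) and the standard library are available. Lean on these libraries where they do the work, as an engineer would, in place of code of your own. Each camera call takes 0.05 s, during which the arm holds its last target. There are 200 camera calls.

### The job

Load the blue circuit board in its black carrier into the soldering nest: press the red thumb bar of the nest's spring clip down with one fingertip and keep it down while the other fingertip pushes the carrier along the track, under the raised tongue of the clip, right home against the brass end stop. Then let the bar up so that the clip comes down and holds the carrier, and take the hand away. Only press and push: do not pick up or tip the carrier, and leave the other things on the bench where they are.

Things in the scene. Friction and masses are not known exactly. Their poses are not given: they have to be found in the camera images.
- nest: Fixed soldering nest. Origin: centre of the underside of its base (160 mm in x, y from -48 to +76 mm, 10 mm thick). x points along the track in the pushing direction, y to the left (to the thumb bar), z up. Track: flat floor 22 mm above the origin, 46 mm wide about y = 0, open at x = -75 mm, brass end stop face at x = +62 mm. Rails 7 mm wide, 6 mm high flank the track all along.
- nest_home (a point): Point of the nest where the carrier's centre (point carrier_center) lies when the carrier is fully home against the end stop: in the nest's frame (37, 0, 25) mm. Axes as the nest's.
- track_floor (a point): Point on the floor of the track near its open end, (-45, 0, 22) mm in the nest's frame. The clip turns on a rod along the left rail (y = +27, 31.5 mm above the nest's origin), held by lugs up to 36.5 mm high at both ends of the rail. Outside that rail, under the bar, there is only the base plate.
- clip (a joint): Angle of the spring clip, rad: 0 shut (tongue down on the track floor, in the way), growing as the thumb bar is pressed, at most 0.52. It springs back when let go. On the bar 1.5 N starts it, about 4 N holds it at 0.4, 5 N at the limit. From about 0.28 the tongue clears the carrier; resting on the carrier it reads about 0.26.
- thumb_bar (a point): Top of the middle of the red thumb bar (6 mm round, 85 mm long along the nest's x, x = -63 to +22), clip shut at (-20.5, 57, 36.5) mm in the nest's frame. A fingertip can press it and slide along it. Its top is 14.5 mm above the track floor when shut, 5.5 mm at 0.3 rad, 0 at 0.5 rad: two tips at one height, 1 to 5 mm above the floor, one on the bar, one in the track, keep it open.
- tongue_tip (a point): Underside of the copper-coloured tongue's end, over the middle of the track, 10 mm long in x (x = 43 to 53 mm of the nest), 8 mm in y; with the clip shut at (48, 1, 22) mm in the nest's frame.
- carrier: Black carrier with the blue circuit board let into its top, 50 mm along its x, 44 mm along its y, 6 mm thick, about 45 g, lying loose in the track short of the tongue (back edge 40 to 60 mm inside the open end). Origin: centre of its underside; x along the track towards the stop, z up.
- carrier_center (a point): Centre of the carrier, half-way up its 6 mm.
- carrier_back (a point): Middle of the carrier's back edge, the face to push on, half-way up (25 mm behind its centre, 3 mm above the track floor).
- board0: Loose bare blue board, 36 x 44 x 3 mm, not part of the job. Origin: centre of its underside.
- board1: Another loose bare blue board, as board0, not part of the job.
- board2: Another loose bare blue board, as board0, not part of the job.
- wick_reel: Teal reel of desoldering wick, 48 mm across, 23 mm high, not part of the job. Origin: centre of its underside.
- flux_jar: Small amber jar with black cap, 47 mm across, 38 mm high, not part of the job. Origin: centre of its underside.
- syringe: White flux syringe lying down, about 145 mm long along its x, 34 mm wide, 20 mm high, not part of the job. Origin: under its middle.
- part_tray: Small grey tray of parts, 60 x 60 x 22 mm, not part of the job. Origin: centre of its underside.
Mind the look-alikes: they are no part of the job. Of the things that look like the nest, take the one that is farthest from the robot's base at the start. Of the things shaped like the carrier, the black one is meant.

How it is judged (in metres and radians):
On the way, in this order (a step that is already met when the one before it is completed fails the run):
1. a fingertip holds the clip open while the carrier is still short of the tongue (value of joint clip above 0.27 rad and contact force between the fingers and clip above 0.5 N and x of carrier_center in the frame of nest below 0.022 m), for 0.2 s.
2. the carrier is home against the stop with the clip still held open (value of joint clip above 0.27 rad and contact force between the fingers and clip above 0.5 N and x of carrier_center in the frame of nest_home above -0.0025 m), for 0.05 s.
At the end, for the whole second after the job is handed in: The carrier lies flat in the track, within 2.5 mm of the end stop, at rest, and the released clip rests on it (clip angle 0.20 to 0.31 rad, pressing with over 1 N) (x of carrier_center in the frame of nest_home above -0.0025 m and distance between carrier_center and nest_home below 0.004 m and angle between carrier's own z axis and vertical below 0.05 rad and value of joint clip between 0.2 and 0.31 rad and contact force between clip and carrier above 1 N and linear speed of carrier below 0.01 m/s); the robot touches nothing.
It fails at once if the carrier is lifted out of the track (z of carrier_center in the frame of nest_home above 0.008 m).
It fails at once if the carrier is tipped (angle between carrier's own z axis and vertical above 0.2 rad).
It fails at once if another thing on the bench is moved by over 15 mm (distance of any of board0, board1, board2, wick_reel, flux_jar, syringe, part_tray from where it was at the start of the episode above 0.015 m).
It also fails if it takes over 38 s, if anything falls off the work surface, if the arm or the gripper's body presses on something with over 40 N, if the wrist force passes 120 N, or if a joint passes its speed limit or range.

## Working session

There is one attempt and no reset: what is moved stays moved. The work goes in short steps, Python scripts to look and compute and a tool call to move; the robot and the scene stay as the last step left them, time stands still between calls to the robot, and variables do not carry over. Pictures are saved under pics/ and viewed, at most 12 in all, crops included, and the job is handed in when it is done.

Besides the shell and the picture viewer there is one more tool, called after "Call:" as name(argument=value, ...), one argument or row to a line, values as JSON. send_rows: Moves the arm, as the interface text tells. Its arguments: {"type":"object","properties":{"rows":{"type":"array","items":{"type":"object","properties":{"rot":{"type":"array","items":{"type":"number"}},"travel":{"type":"array","items":{"type":"number"}},"fingers":{"type":"number"}}}},"squeeze":{"type":"number"}},"required":["rows"]}

```bash
mkdir -p pics; ls; cat > h.py <<'E'
from rig import env
import numpy as np, cv2
def grab(n):
    ci=env.camera_info(n); p,d=env.get_image(n); return p,d,ci
def K(ci,h=384):
    return h/2/np.tan(np.radians(ci["vertical_fov"])/2)
def pts(d,ci):
    f=K(ci); v,u=np.mgrid[:d.shape[0],:d.shape[1]]
    c=np.stack([(u-ci["cx"])/f*d,(v-ci["cy"])/f*d,d],-1)
    return (c-np.array(ci["t"]))@np.array(ci["R"])
def ray(u,v,z,ci):
    f=K(ci);R=np.array(ci["R"]);t=np.array(ci["t"])
    o=-R.T@t; r=R.T@np.array([(u-ci["cx"])/f,(v-ci["cy"])/f,1]); return o+r*(z-o[2])/r[2]
def proj(X,ci):
    c=np.array(ci["R"])@X+np.array(ci["t"]); f=K(ci); return f*c[0]/c[2]+ci["cx"],f*c[1]/c[2]+ci["cy"]
E
python3 - <<'E'
from h import *
s=env.sense();print(s)
im=[]
for n in ("scene","side"):
    p,d,ci=grab(n); print(n,ci); np.savez(f"pics/{n}0.npz",p=p,d=d); im.append(p)
cv2.imwrite("pics/a.png",im[0][:,:,::-1]);cv2.imwrite("pics/b.png",im[1][:,:,::-1])
E
```

```text
pics
{'clock': 0.0, 'q': array([-1.51863911, 35.28911473, -0.72248256, 81.64100418,  0.46435214,
       63.21780464, -2.31510923]), 'joint_velocities': array([-0.03094515, -0.02466482,  0.02776186,  0.06180919,  0.01203218,
        0.06211913, -0.12202183]), 'joint_efforts': array([ 1.38264377e-04, -4.69217670e+01,  2.59523503e-01, -1.71036780e+01,
        1.00907375e-02,  9.80606623e-03,  4.10031795e-07]), 'tool_pos': array([6.49193807e+02, 7.29488686e-03, 2.09541578e+02]), 'orientation': array([-1.79854979e+02,  2.49490200e-03,  9.00035616e+01]), 'contact_force': array([ 0.50589775, -0.21951994, -0.08357969]), 'ft_torque': array([-0.00069829,  0.02794717, -0.00873848]), 'finger_force': 0.0, 'width': 85.70647377387826}
scene {'vertical_fov': 57.54972830012345, 'cx': 258.0800692735975, 'cy': 191.78160303978422, 'R': array([[ 0.350822  ,  0.93640296, -0.00856904],
       [ 0.61681659, -0.23795522, -0.75027635],
       [-0.70460004,  0.25792792, -0.66106881]]), 't': array([ -99.98701454, -234.40405742, 1235.9187179 ])}
side {'vertical_fov': 53.57108391579717, 'cx': 252.38293804178537, 'cy': 183.3554078265063, 'R': array([[-0.93502246, -0.35442862, -0.01064661],
       [-0.2540049 ,  0.69043958, -0.67732909],
       [ 0.24741566, -0.63061362, -0.73560313]]), 't': array([390.08953215, 205.9763305 , 942.60994983])}
```

View pics/a.png

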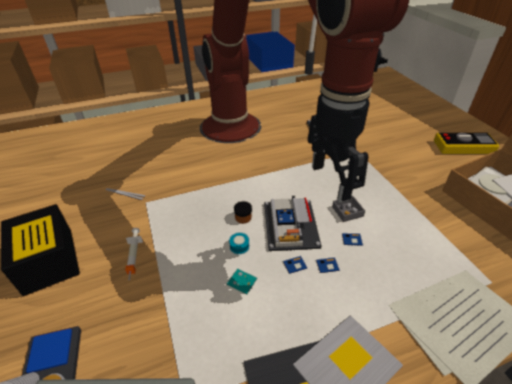

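View pics/b.png

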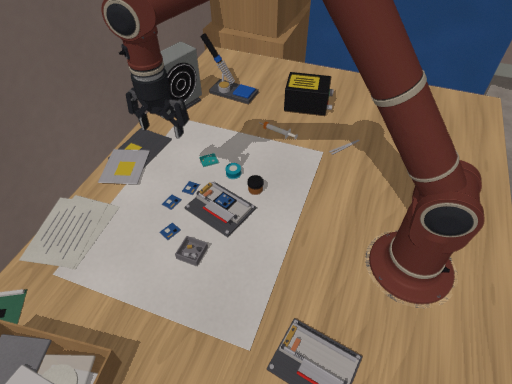

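Two nest-like things appear. In the side view, A is at (220,205), also at scene (292,222), and holds a carrier with a blue board. B is at (315,355), near the base and partly out of frame. I'll compare their distances from the base and confirm with an enlarged crop.

```bash
python3 - <<'E'
from h import *
ci=env.camera_info("side");z=np.load("pics/side0.npz");P=pts(z["d"],ci)
cs=env.camera_info("scene");zs=np.load("pics/scene0.npz");Q=pts(zs["d"],cs)
print("A",P[205,220],np.hypot(*P[205,220][:2]),"B",P[355,315],np.hypot(*P[355,315][:2]))
for n,(u,v) in dict(jar=(256,184),reel=(233,170),b0=(190,188),b1=(172,201),b2=(170,231),tray=(192,250),teal=(208,160)).items(): print(n,P[v,u].round())
def up(p,x0,x1,y0,y1,k): return cv2.resize(p[y0:y1,x0:x1],None,fx=k,fy=k,interpolation=cv2.INTER_CUBIC)
a=up(z["p"],175,265,170,245,5);b=up(zs["p"],255,330,185,260,5)
h=max(a.shape[0],b.shape[0]);c=np.zeros((h,a.shape[1]+b.shape[1],3),np.uint8);c[:a.shape[0],:a.shape[1]]=a;c[:b.shape[0],a.shape[1]:]=b
print(c.shape);c=cv2.resize(c,None,fx=.96,fy=.96);cv2.imwrite("pics/c.png",c[:,:,::-1])
# red bar
for n,zz,PP,w in(("side",z,P,(175,265,170,245)),("scene",zs,Q,(255,330,185,260))):
    x0,x1,y0,y1=w;p=zz["p"].astype(int);m=(p[...,0]>120)&(p[...,1]<70)&(p[...,2]<70);mm=np.zeros_like(m);mm[y0:y1,x0:x1]=m[y0:y1,x0:x1]
    X=PP[mm];print(n,mm.sum(),X.mean(0),X.std(0)); u=X[:,:2]-X[:,:2].mean(0);print(np.linalg.svd(u,full_matrices=False)[2][0], np.ptp(u@np.linalg.svd(u,full_matrices=False)[2][0]))
E
```

```text
A [509.92007528   5.0811421   30.40517317] 509.94539038839514 B [167.32372146 295.7699513   22.52377538] 339.81920465794116
jar [441. -94.  41.]
reel [ 530. -136.   26.]
b0 [628. -40.   8.]
b1 [655.  22.   6.]
b2 [607. 117.   8.]
tray [527. 148.   6.]
teal [ 628. -164.   10.]
(375, 825, 3)
side 57 [506.75679444  46.40266122  39.19694999] [22.66295699  7.23958386  1.65959622]
[-0.95454258  0.2980746 ] 81.85001397355998
scene 51 [516.04079612  43.38333173  36.8389341 ] [21.19996952 11.96820012  1.52818059]
[ 0.90327522 -0.42906162] 111.69770673200176
```

View pics/c.png

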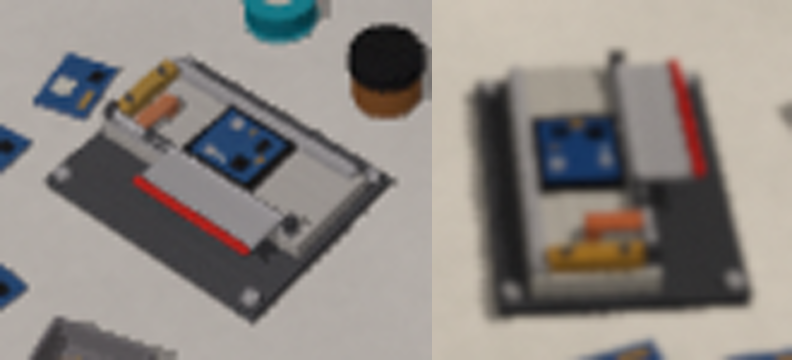

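Nest A is the one: it lies 510 mm from the base, against 340 mm for B, and it holds the black carrier with the blue board. In the crop, the stop and tongue point away from the robot, and the red bar is on the left at side (195,215). Its x axis is at about -20° yaw. Next I'll plan a wrist view.

```bash
python3 - <<'E'
from h import *
from scipy.spatial.transform import Rotation as Ro
s=env.sense();ci=env.camera_info("wrist");R=np.array(ci["R"]);C=-R.T@np.array(ci["t"])
Rt=Ro.from_euler("xyz",s["orientation"],degrees=True).as_matrix()
print(Rt.round(3));print("cam in tool",Rt.T@(C-s["tool_pos"]),"axes",(R@Rt).round(3),ci["vertical_fov"])
E
```

```text
[[-0.     1.    -0.002]
 [ 1.     0.    -0.   ]
 [-0.    -0.002 -1.   ]]
cam in tool [  67.21239701   -0.27224849 -164.80406818] axes [[ 0.001  1.     0.   ]
 [-0.963  0.001 -0.27 ]
 [-0.27  -0.     0.963]] 62.69971095417395
```

Call:
send_rows(
  rows=[
    {"rot": [0, 0, -7], "travel": [0.004, -0.022, 0.002], "fingers": 0.05},
    {"rot": [0, 0, -14], "travel": [0.008, -0.045, 0.005], "fingers": 0.047},
    {"rot": [0, 0, -21], "travel": [0.012, -0.067, 0.008], "fingers": 0.047},
    {"rot": [0, 0, -28], "travel": [0.016, -0.089, 0.01], "fingers": 0.047},
    {"rot": [0, 0, -35], "travel": [0.02, -0.111, 0.012], "fingers": 0.047},
    {"rot": [0, 0, -42], "travel": [0.024, -0.134, 0.015], "fingers": 0.047},
    {"rot": [0, 0, -49], "travel": [0.028, -0.156, 0.018], "fingers": 0.047},
    {"rot": [0, 0, -56], "travel": [0.031, -0.178, 0.02], "fingers": 0.047},
  ],
)

```text
clock: 0.77
tool_pos: [470.3, 31.3, 190.2]
orientation: [-180.0, -0.1, 146.4]
contact_force: [-0.3, -0.6, -0.1]
width: 46.9
finger_force: 0.0
```

Call:
send_rows(
  rows=[
    {"rot": [0, 0, -7], "travel": [0, 0, 0], "fingers": 0.047},
    {"rot": [0, 0, -14], "travel": [0, 0, 0], "fingers": 0.047},
    {"rot": [0, 0, -14], "travel": [0, 0, 0], "fingers": 0.047},
    {"rot": [0, 0, -14], "travel": [0, 0, 0], "fingers": 0.047},
    {"rot": [0, 0, -14], "travel": [0, 0, 0], "fingers": 0.047},
    {"rot": [0, 0, -14], "travel": [0, 0, 0], "fingers": 0.047},
    {"rot": [0, 0, -14], "travel": [0, 0, 0], "fingers": 0.047},
    {"rot": [0, 0, -14], "travel": [0, 0, 0], "fingers": 0.047},
  ],
)

```text
clock: 1.43
tool_pos: [472.0, 31.1, 190.6]
orientation: [-180.0, -0.0, 160.0]
contact_force: [-0.4, 0.7, 0.1]
width: 47.2
finger_force: 0.0
```

```bash
python3 - <<'E'
from h import *
s=env.sense();print(s["clock"],s["tool_pos"],s["orientation"],s["width"],s["contact_force"])
p,d,ci=grab("wrist");np.savez("pics/w0.npz",p=p,d=d,**{k:np.array(v) for k,v in ci.items()})
cv2.imwrite("pics/w0.png",cv2.resize(p,(768,576))[:,:,::-1])
E
```

```text
1.4333 [472.02688604  31.08217749 190.61347961] [-1.79994201e+02 -1.20872780e-02  1.59965147e+02] 47.16556167769903 [-0.44518588  0.73620396  0.10642125]
```

View pics/w0.png

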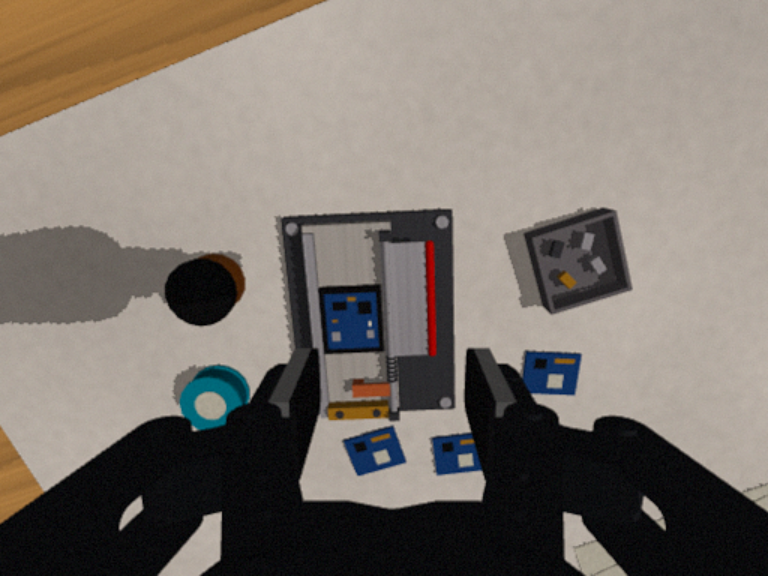

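The wrist view shows nest A with its x axis pointing down the picture. In the 768 px picture:
- The thumb bar runs from (430,241) to (433,355).
- The carrier's back edge is at about v=287, u=322 to 381.
- The tongue is at (372,388) and the brass stop at (358,410).

Next I'll measure the nest's pose.

```bash
cat >> h.py <<'E'
def measure(p,d,ci):
    p=p.astype(int);r,g,b=p[...,0],p[...,1],p[...,2]
    X=pts(d,ci)
    win=np.zeros(r.shape,bool);win[130:285,180:310]=1
    red=win&(r>120)&(g<60)&(b<60)
    v,u=np.nonzero(red)
    W=np.array([ray(a,c,35.5,ci) for a,c in zip(u,v)])
    m=W.mean(0)[:2];dx=np.linalg.svd(W[:,:2]-m,full_matrices=False)[2][0];dx*=np.sign(dx[0])
    n=np.array([-dx[1],dx[0]]);s=(W[:,:2]-m)@dx;t=(W[:,:2]-m)@n
    mid=m+dx*(s.min()+s.max())/2+n*(t.min()+t.max())/2
    yaw=np.degrees(np.arctan2(dx[1],dx[0]))
    print("bar n",len(u),"mid",mid,"yaw",yaw,"len",np.ptp(s),"wid",np.ptp(t),"z",np.median(X[red][:,2]))
    return mid,yaw,X,win
E
python3 - <<'E'
from h import *
z=np.load("pics/w0.npz");p,d=z["p"],z["d"];ci={k:z[k] for k in("cx","cy","R","t")};ci["vertical_fov"]=float(z["vertical_fov"])
mid,yaw,X,win=measure(p,d,ci)
# base right/back edge: dark pixels on base plane
g=p.max(2).astype(int); dark=((g<75)&win).astype(np.uint8)
dark[:,:]&=1
n,l,st,_=cv2.connectedComponentsWithStats(dark);i=1+st[1:,4].argmax();print(st[i])
v,u=np.nonzero(l==i)
W=np.array([ray(a,c,10,ci) for a,c in zip(u,v)])[:,:2]
for y in (yaw,-20,-18,-22):
    ex=np.array([np.cos(np.radians(y)),np.sin(np.radians(y))]);ey=np.array([-ex[1],ex[0]])
    print(y,"x",np.percentile(W@ex,[0,.2,99.8,100]).round(1),"y",np.percentile(W@ey,[0,.2,99.8,100]).round(1))
r=cv2.minAreaRect(W.astype(np.float32));print(r)
# carrier rectangle: blue board / black rim on z=28
q=p.astype(int);bl=(win&(q[...,2]>q[...,0]+40)).astype(np.uint8);n,l,st,_=cv2.connectedComponentsWithStats(bl);i=1+st[1:,4].argmax();v,u=np.nonzero(l==i)
B=np.array([ray(a,c,28,ci) for a,c in zip(u,v)])[:,:2];print("board",cv2.minAreaRect(B.astype(np.float32)))
ex=np.array([np.cos(np.radians(yaw)),np.sin(np.radians(yaw))]);ey=np.array([-ex[1],ex[0]])
O=mid-(-20.5*ex+57*ey);print("nest origin from bar",O)
c=np.array(cv2.minAreaRect(B.astype(np.float32))[0])-O;print("board centre in nest",c@ex,c@ey)
# profile along track centre line: project nest points, print brightness + z
for x in range(-85,75,4):
    out=[]
    for y,zz in((0,22),):
        P=np.array([*(O+x*ex+y*ey),28 if False else zz]);a,b=proj(P,ci);a,b=int(round(a)),int(round(b));out.append((x,tuple(p[b,a].tolist()),round(float(X[b,a,2]),1)))
    print(*out)
E
```

```text
bar n 319 mid [513.81477901  22.75135103] yaw -18.838060881188 len 106.64063733828792 wid 46.81812568653093 z 40.68747946560989
[ 180  139  123  146 6235]
-18.838060881188 x [406.1 407.2 582.2 582.5] y [ 77.1  78.5 227.8 228.1]
-20 x [401.7 402.8 580.1 580.1] y [ 88.9  90.1 238.9 239.5]
-18 x [409.2 410.2 583.6 584.1] y [ 68.6  70.1 219.7 219.8]
-22 x [393.7 394.9 576.1 576.6] y [109.1 109.7 257.8 259. ]
((516.8275756835938, -17.114730834960938), (151.7238311767578, 173.56703186035156), 72.68863677978516)
board ((506.87139892578125, -14.616138458251953), (37.993289947509766, 42.87291717529297), 72.55999755859375)
nest origin from bar [514.81171111 -37.81477917]
board centre in nest -15.005701983769915 19.392122013582014
(-85, (129, 121, 117), 26.1)
(-81, (145, 138, 130), 26.4)
(-77, (143, 135, 129), 26.2)
(-73, (144, 137, 129), 26.1)
(-69, (147, 140, 134), 26.5)
(-65, (140, 131, 125), 26.5)
(-61, (146, 137, 132), 26.4)
(-57, (147, 138, 130), 26.2)
(-53, (144, 135, 130), 25.9)
(-49, (143, 136, 129), 25.5)
(-45, (146, 137, 130), 26.8)
(-41, (127, 122, 116), 26.0)
(-37, (16, 15, 13), 32.6)
(-33, (5, 27, 70), 33.5)
(-29, (10, 35, 68), 34.2)
(-25, (15, 51, 101), 33.5)
(-21, (22, 44, 87), 32.5)
(-17, (18, 36, 69), 33.4)
(-13, (15, 30, 54), 32.9)
(-9, (9, 18, 40), 355.5)
(-5, (17, 34, 69), 33.2)
(-1, (17, 32, 59), 32.8)
(3, (12, 28, 52), 33.1)
(7, (21, 26, 40), 32.1)
(11, (0, 0, 1), 33.0)
(15, (151, 144, 134), 26.0)
(19, (146, 139, 131), 26.8)
(23, (145, 135, 128), 27.1)
(27, (147, 139, 129), 26.6)
(31, (146, 139, 137), 26.9)
(35, (151, 143, 136), 25.9)
(39, (146, 138, 130), 26.3)
(43, (150, 142, 136), 25.8)
(47, (149, 142, 134), 26.7)
(51, (146, 138, 134), 25.2)
(55, (90, 73, 52), 28.7)
(59, (58, 39, 1), 35.0)
(63, (139, 94, 14), 35.4)
(67, (140, 96, 22), 35.4)
(71, (165, 147, 134), 4.8)
```

```bash
python3 - <<'E'
from h import *
z=np.load("pics/w0.npz");p,d=z["p"],z["d"];ci={k:z[k] for k in("cx","cy","R","t")};ci["vertical_fov"]=float(z["vertical_fov"])
q=p.astype(int);q[:,:275]=0;q[:,300:]=0
for zz in (35.5,):
    mid,yaw,X,win=measure(q,d,ci)
ex=np.array([np.cos(np.radians(yaw)),np.sin(np.radians(yaw))]);ey=np.array([-ex[1],ex[0]])
O=mid-(-20.5*ex+57*ey);print("O",O)
def prof(pts_,z,lab):
    o=[]
    for s,xy in pts_:
        a,b=proj(np.array([*(O+xy[0]*ex+xy[1]*ey),z]),ci);o.append((s,int(cv2.getRectSubPix(p.max(2).astype(np.float32),(1,1),(a,b))[0,0])))
    print(lab,*[f"{s}:{v}" for s,v in o])
R=range
prof([(x,(x,-5)) for x in R(-50,20,1)],28,"track x z28")
prof([(x,(x,-10)) for x in R(50,75,1)],34,"stop?")
prof([(x,(x,65)) for x in R(-90,-70)],10,"base back x")
prof([(x,(x,65)) for x in R(70,90)],10,"base front x")
prof([(y,(-40,y)) for y in R(66,88)],10,"base left y")
prof([(y,(-72,y)) for y in R(-60,-20)],10,"base right y")
prof([(y,(-10,y)) for y in R(-40,35)],28,"across carrier")
E
```

```text
bar n 317 mid [509.38488787  45.98530562] yaw -17.124491782259682 len 83.37445177772946 wid 4.619016999260667 z 40.69043338027027
O [512.19248097 -14.52392856]
track x z28 -50:145 -49:144 -48:144 -47:146 -46:146 -45:143 -44:143 -43:145 -42:145 -41:145 -40:144 -39:144 -38:145 -37:143 -36:143 -35:145 -34:150 -33:131 -32:71 -31:11 -30:7 -29:13 -28:16 -27:37 -26:68 -25:88 -24:93 -23:94 -22:97 -21:88 -20:52 -19:41 -18:35 -17:33 -16:34 -15:39 -14:58 -13:88 -12:93 -11:93 -10:94 -9:95 -8:93 -7:93 -6:89 -5:93 -4:93 -3:93 -2:92 -1:91 0:92 1:94 2:92 3:91 4:91 5:92 6:94 7:90 8:94 9:96 10:96 11:95 12:94 13:94 14:94 15:96 16:72 17:37 18:11 19:12
stop? 50:142 51:145 52:145 53:146 54:142 55:148 56:128 57:95 58:66 59:62 60:61 61:67 62:87 63:126 64:135 65:137 66:138 67:139 68:137 69:136 70:135 71:140 72:154 73:166 74:174
base back x -90:181 -89:177 -88:176 -87:177 -86:179 -85:181 -84:184 -83:172 -82:125 -81:65 -80:37 -79:43 -78:44 -77:35 -76:67 -75:105 -74:127 -73:133 -72:136 -71:132
base front x 70:54 71:77 72:104 73:122 74:131 75:131 76:131 77:128 78:116 79:87 80:70 81:100 82:162 83:184 84:183 85:18
[... 312 characters left out ...]
22 -45:133 -44:129 -43:126 -42:127 -41:126 -40:113 -39:88 -38:70 -37:36 -36:40 -35:96 -34:142 -33:154 -32:150 -31:148 -30:150 -29:149 -28:148 -27:144 -26:146 -25:148 -24:148 -23:145 -22:143 -21:144
across carrier -40:40 -39:30 -38:29 -37:29 -36:27 -35:26 -34:25 -33:34 -32:81 -31:133 -30:134 -29:124 -28:124 -27:127 -26:126 -25:112 -24:68 -23:18 -22:11 -21:30 -20:69 -19:94 -18:93 -17:92 -16:90 -15:90 -14:91 -13:91 -12:89 -11:89 -10:91 -9:89 -8:90 -7:92 -6:93 -5:94 -4:96 -3:94 -2:91 -1:92 0:89 1:92 2:91 3:81 4:66 5:58 6:61 7:58 8:59 9:67 10:74 11:72 12:65 13:73 14:97 15:97 16:89 17:65 18:30 19:12 20:19 21:45 22:72 23:76 24:80 25:100 26:110 27:130 28:131 29:131 30:133 31:133 32:131 33:126 34:123
```

The bar fit gives the nest's origin at (512.2,-14.5) and its yaw at -17.1°; the base edges agree to within 2 mm. The carrier's back edge is at nest x≈-32. I'll move to just above the start position at nest (-48,30).

Call:
send_rows(
  rows=[
    {"rot": [0, 0, -1.4], "travel": [-0.002, -0.001, 0.02], "fingers": 0.046},
    {"rot": [0, 0, -2.8], "travel": [-0.004, -0.0014, 0.045], "fingers": 0.046},
    {"rot": [0, 0, -2.8], "travel": [-0.004, -0.0014, 0.07], "fingers": 0.046},
    {"rot": [0, 0, -2.8], "travel": [-0.004, -0.0014, 0.095], "fingers": 0.046},
    {"rot": [0, 0, -2.8], "travel": [-0.004, -0.0014, 0.11], "fingers": 0.046},
    {"rot": [0, 0, -2.8], "travel": [-0.004, -0.0014, 0.12], "fingers": 0.046},
    {"rot": [0, 0, -2.8], "travel": [-0.004, -0.0014, 0.12], "fingers": 0.046},
    {"rot": [0, 0, -2.8], "travel": [-0.004, -0.0014, 0.12], "fingers": 0.046},
  ],
)

```text
clock: 2.15
tool_pos: [475.2, 28.5, 70.5]
orientation: [-180.0, -0.1, 162.8]
contact_force: [-0.1, -0.1, -0.2]
width: 46.0
finger_force: 0.0
```

```bash
python3 - <<'E'
from h import *
s=env.sense();print(s["clock"],s["tool_pos"],s["orientation"],s["width"],s["contact_force"])
p,d,ci=grab("wrist");ps,ds,cs=grab("side")
a=cv2.resize(p[100:384,120:400],(420,426));X=pts(ds,cs)
u,v=map(int,proj(s["tool_pos"],cs));b=cv2.resize(ps[v-45:v+40,u-40:u+36],(380,425),interpolation=cv2.INTER_CUBIC)
c=np.zeros((426,800,3),np.uint8);c[:,:420]=a;c[:425,420:]=b;cv2.imwrite("pics/d.png",c[:,:,::-1]);print(u,v)
E
```

```text
2.15 [475.15139844  28.4702737   70.46478744] [-1.79982892e+02 -5.45813368e-02  1.62801790e+02] 45.98782019755832 [-0.10885217 -0.095906   -0.18214331]
227 205
```

View pics/d.png

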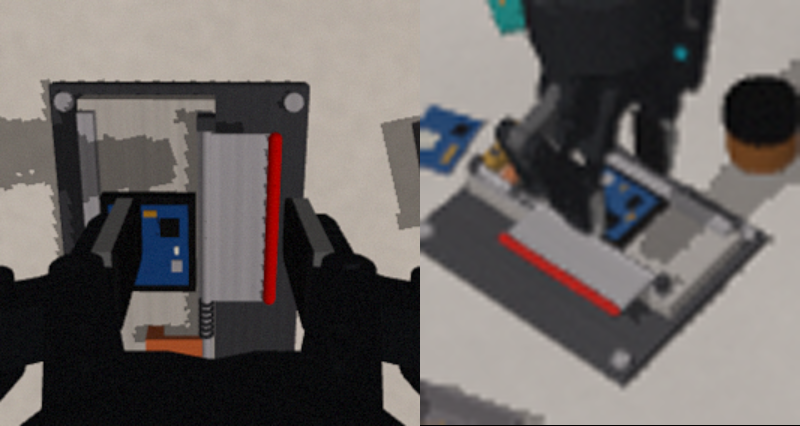

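Both fingertips are visible in the wrist crop, at crop pixels (117,200) and (300,200). The carrier and clip are untouched. Next I'll work out where the tips are in the nest's frame.

```bash
python3 - <<'E'
from h import *
ci=env.camera_info("wrist");O=np.array([512.2,-14.5]);y=np.radians(-17.2);ex=np.array([np.cos(y),np.sin(y)]);ey=np.array([-ex[1],ex[0]])
print("tcp",(env.sense()["tool_pos"][:2]-O)@ex,(env.sense()["tool_pos"][:2]-O)@ey)
for z in(50,56,62):
  for u,v in((198,233),(320,233)):
    W=ray(u,v,z,ci)[:2]-O;print(z,W@ex,W@ey)
  for dx in(-11,11):
    P=O+ex*(-48+dx)+ey*7;print("pad inner edge px",proj(np.array([*P,z]),ci))
E
```

```text
tcp -47.31896613691893 30.362228258119128
50 -36.14950582128907 -10.988359808511477
50 -36.21895705580616 66.73518308271314
pad inner edge px (np.float64(225.1691802218411), np.float64(198.708976532742))
pad inner edge px (np.float64(226.20173520550657), np.float64(231.78418164743533))
56 -38.71784287729051 -9.697058893603383
56 -38.78505576097674 65.52152410715081
pad inner edge px (np.float64(224.07268416685002), np.float64(201.63319885315224))
pad inner edge px (np.float64(225.16942008993564), np.float64(235.59964116582427))
62 -41.28617993329202 -8.405757978695307
62 -41.35115446614738 64.3078651315885
pad inner edge px (np.float64(222.90699151075145), np.float64(204.7419601370489))
pad inner edge px (np.float64(224.07401369738602), np.float64(239.64828744050948))
```

```bash
python3 - <<'E'
from h import *
O=np.array([512.2,-14.5]);y=np.radians(-17.2);ex=np.array([np.cos(y),np.sin(y)]);ey=np.array([-ex[1],ex[0]])
im=[]
for n in("wrist","side","scene"):
    p,d,ci=grab(n);X=pts(d,ci);N=np.stack([(X[...,:2]-O)@ex,(X[...,:2]-O)@ey,X[...,2]],-1)
    m=(d>0)&(N[...,2]>46)&(N[...,2]<85)&(abs(N[...,0]+48)<60)&(abs(N[...,1]-30)<60)
    for lab,s in(("track",N[...,1]<30),("bar",N[...,1]>=30)):
        q=N[m&s]
        if len(q): 
            print(n,lab,len(q),"min",q.min(0).round(),"max",q.max(0).round())
            for a in range(46,86,6):
                k=q[(q[:,2]>=a)&(q[:,2]<a+6)]
                if len(k): print("  z",a,len(k),"x",k[:,0].min().round(),k[:,0].max().round(),"y",k[:,1].min().round(),k[:,1].max().round())
    if n=="wrist": im.append(cv2.resize(p[190:300,170:350],(720,440),interpolation=cv2.INTER_CUBIC))
cv2.imwrite("pics/e.png",im[0][:,:,::-1])
E
```

```text
(no output)
```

View pics/e.png

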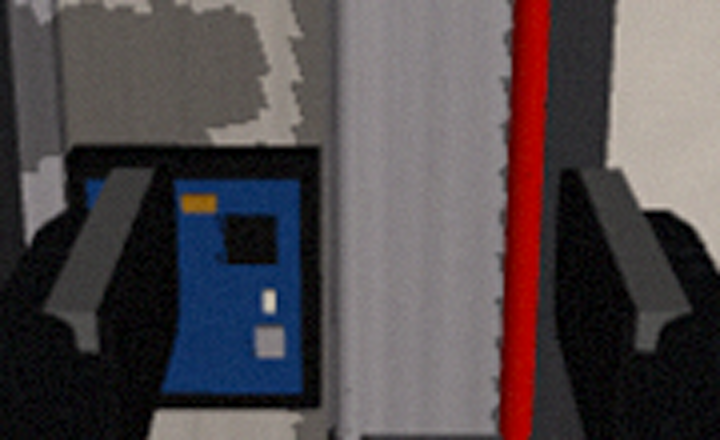

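```bash
python3 - <<'E'
from h import *
O=np.array([512.2,-14.5]);y=np.radians(-17.2);ex=np.array([np.cos(y),np.sin(y)]);ey=np.array([-ex[1],ex[0]])
im=[]
for n,k in(("side",0),("scene",1)):
    p,d,ci=grab(n);u,v=proj(env.sense()["tool_pos"],ci);u,v=int(u),int(v)
    x0,y0=u-40,v-50
    c=cv2.resize(p[y0:y0+86,x0:x0+80],(400,430),interpolation=cv2.INTER_CUBIC); c=np.clip(c.astype(float)*2,0,255).astype(np.uint8)
    for z,col in((56,(255,255,0)),(94,(0,255,0))):
        for yy in(7,53):
            q=[proj(np.array([*(O+ex*x+ey*yy),z]),ci) for x in(-59,-37)]
            q=[(int((a-x0)*5),int((b-y0)*5)) for a,b in q]; cv2.line(c,q[0],q[1],col,1)
    im.append(c)
cv2.imwrite("pics/f.png",np.hstack(im)[:,:,::-1])
E
```

```text
(no output)
```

View pics/f.png

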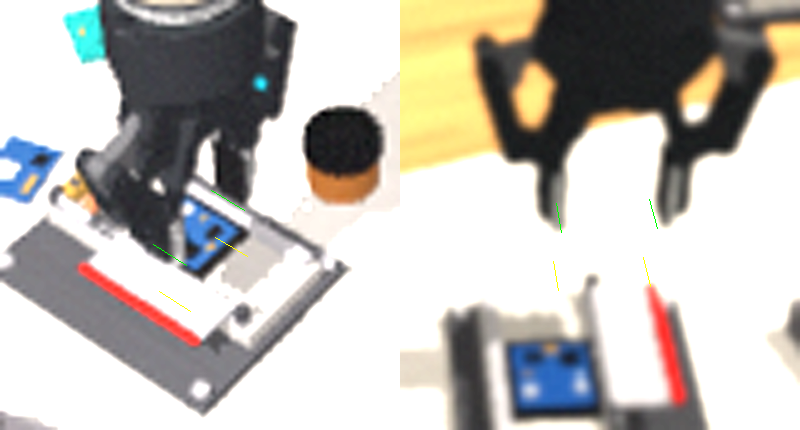

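The views agree that the tips hang higher than the nominal offset: the side and scene overlays put them near z≈92 at TCP z=70.5. I'll descend in steps and let the force readings decide.

Call:
send_rows(
  rows=[
    {"rot": [0, 0, 0], "travel": [0, 0, 0.003], "fingers": 0.046},
    {"rot": [0, 0, 0], "travel": [0, 0, 0.006], "fingers": 0.046},
    {"rot": [0, 0, 0], "travel": [0, 0, 0.009], "fingers": 0.046},
    {"rot": [0, 0, 0], "travel": [0, 0, 0.012], "fingers": 0.046},
    {"rot": [0, 0, 0], "travel": [0, 0, 0.015], "fingers": 0.046},
    {"rot": [0, 0, 0], "travel": [0, 0, 0.018], "fingers": 0.046},
    {"rot": [0, 0, 0], "travel": [0, 0, 0.018], "fingers": 0.046},
    {"rot": [0, 0, 0], "travel": [0, 0, 0.018], "fingers": 0.046},
  ],
)

```text
clock: 3.17
tool_pos: [475.1, 28.4, 52.4]
orientation: [-180.0, -0.0, 162.8]
contact_force: [-0.1, -0.1, 0.2]
width: 45.7
finger_force: 0.0
```

Call:
send_rows(
  rows=[
    {"rot": [0, 0, 0], "travel": [0, 0, 0.001], "fingers": 0.046},
    {"rot": [0, 0, 0], "travel": [0, 0, 0.002], "fingers": 0.046},
    {"rot": [0, 0, 0], "travel": [0, 0, 0.003], "fingers": 0.046},
    {"rot": [0, 0, 0], "travel": [0, 0, 0.004], "fingers": 0.046},
    {"rot": [0, 0, 0], "travel": [0, 0, 0.005], "fingers": 0.046},
    {"rot": [0, 0, 0], "travel": [0, 0, 0.006], "fingers": 0.046},
    {"rot": [0, 0, 0], "travel": [0, 0, 0.006], "fingers": 0.046},
    {"rot": [0, 0, 0], "travel": [0, 0, 0.006], "fingers": 0.046},
  ],
)

```text
clock: 3.83
tool_pos: [475.2, 28.4, 46.6]
orientation: [-180.0, -0.0, 162.8]
contact_force: [-0.6, 0.4, -0.0]
width: 45.9
finger_force: 0.0
```

Call:
send_rows(
  rows=[
    {"rot": [0, 0, 0], "travel": [0, 0, 0.002], "fingers": 0.046},
    {"rot": [0, 0, 0], "travel": [0, 0, 0.004], "fingers": 0.046},
    {"rot": [0, 0, 0], "travel": [0, 0, 0.006], "fingers": 0.046},
    {"rot": [0, 0, 0], "travel": [0, 0, 0.008], "fingers": 0.046},
    {"rot": [0, 0, 0], "travel": [0, 0, 0.008], "fingers": 0.046},
    {"rot": [0, 0, 0], "travel": [0, 0, 0.008], "fingers": 0.046},
    {"rot": [0, 0, 0], "travel": [0, 0, 0.008], "fingers": 0.046},
    {"rot": [0, 0, 0], "travel": [0, 0, 0.008], "fingers": 0.046},
  ],
)

```text
clock: 4.5
tool_pos: [475.3, 28.4, 38.8]
orientation: [180.0, 0.0, 162.8]
contact_force: [-1.0, 0.1, -0.8]
width: 46.1
finger_force: 0.0
```

```bash
python3 - <<'E'
from h import *
O=np.array([512.2,-14.5]);y=np.radians(-17.2);ex=np.array([np.cos(y),np.sin(y)]);ey=np.array([-ex[1],ex[0]])
s=env.sense();print(s["tool_pos"],s["contact_force"])
im=[];z0=s["tool_pos"][2]
for n,k in(("side",0),("scene",1),("wrist",2)):
    p,d,ci=grab(n);u,v=proj(s["tool_pos"],ci);u,v=int(u),int(v)
    if k<2:
        x0,y0,g=u-33,v-50,4
        c=p[y0:y0+90,x0:x0+66]
    else:
        x0,y0,g=195,150,2; c=p[150:330,195:327]
    c=cv2.resize(c,None,fx=g,fy=g,interpolation=cv2.INTER_CUBIC); c=np.clip(c.astype(float)*2,0,255).astype(np.uint8)
    for z,col in((z0-14,(255,255,0)),(z0+22,(0,255,0))):
        for yy in(7,53):
            q=[proj(np.array([*(O+ex*x+ey*yy),z]),ci) for x in(-59,-37)]
            q=[(int((a-x0)*g),int((b-y0)*g)) for a,b in q]; cv2.line(c,q[0],q[1],col,1)
    im.append(c)
cv2.imwrite("pics/g.png",np.hstack(im)[:,:,::-1])
E
```

```text
[475.3020849   28.36513417  38.76052852] [-0.96385857  0.06694686 -0.8438327 ]
```

View pics/g.png

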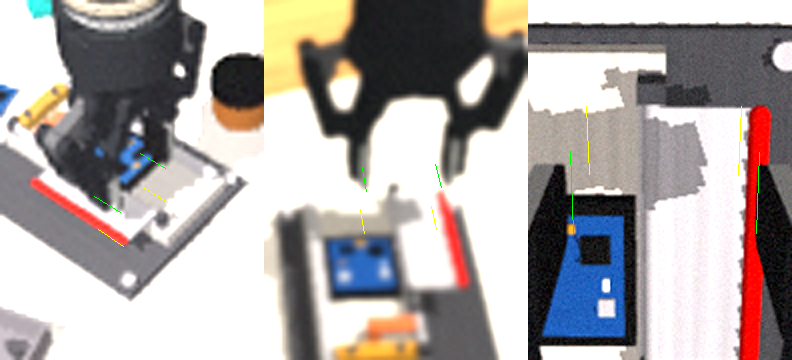

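The tips are still clear, at about z=61 on the views. I'll narrow the opening to 43 mm so the tip is centred on the bar, step back 3 mm, and keep descending.

Call:
send_rows(
  rows=[
    {"rot": [0, 0, 0], "travel": [0.001, 0, 0.002], "fingers": 0.043},
    {"rot": [0, 0, 0], "travel": [0.002, 0, 0.005], "fingers": 0.043},
    {"rot": [0, 0, 0], "travel": [0.003, 0, 0.008], "fingers": 0.043},
    {"rot": [0, 0, 0], "travel": [0.003, 0, 0.011], "fingers": 0.043},
    {"rot": [0, 0, 0], "travel": [0.003, 0, 0.014], "fingers": 0.043},
    {"rot": [0, 0, 0], "travel": [0.003, 0, 0.017], "fingers": 0.043},
    {"rot": [0, 0, 0], "travel": [0.003, 0, 0.018], "fingers": 0.043},
    {"rot": [0, 0, 0], "travel": [0.003, 0, 0.018], "fingers": 0.043},
  ],
)

```text
clock: 5.32
tool_pos: [472.1, 29.2, 20.3]
orientation: [-180.0, -0.0, 162.8]
contact_force: [-0.4, 0.3, -0.3]
width: 43.1
finger_force: 0.0
```

Call:
send_rows(
  rows=[
    {"rot": [0, 0, 0], "travel": [0, 0, 0.001], "fingers": 0.043},
    {"rot": [0, 0, 0], "travel": [0, 0, 0.002], "fingers": 0.043},
    {"rot": [0, 0, 0], "travel": [0, 0, 0.003], "fingers": 0.043},
    {"rot": [0, 0, 0], "travel": [0, 0, 0.004], "fingers": 0.043},
    {"rot": [0, 0, 0], "travel": [0, 0, 0.005], "fingers": 0.043},
    {"rot": [0, 0, 0], "travel": [0, 0, 0.006], "fingers": 0.043},
    {"rot": [0, 0, 0], "travel": [0, 0, 0.006], "fingers": 0.043},
    {"rot": [0, 0, 0], "travel": [0, 0, 0.006], "fingers": 0.043},
  ],
)

```text
clock: 5.98
tool_pos: [472.6, 29.4, 14.8]
orientation: [180.0, 0.0, 162.8]
contact_force: [-0.8, 1.3, 1.0]
width: 42.8
finger_force: 0.8
```

Call:
send_rows(
  rows=[
    {"rot": [0, 0, 0], "travel": [0, 0, 0.001], "fingers": 0.043},
    {"rot": [0, 0, 0], "travel": [0, 0, 0.002], "fingers": 0.043},
    {"rot": [0, 0, 0], "travel": [0, 0, 0.003], "fingers": 0.043},
    {"rot": [0, 0, 0], "travel": [0, 0, 0.004], "fingers": 0.043},
    {"rot": [0, 0, 0], "travel": [0, 0, 0.005], "fingers": 0.043},
    {"rot": [0, 0, 0], "travel": [0, 0, 0.006], "fingers": 0.043},
    {"rot": [0, 0, 0], "travel": [0, 0, 0.006], "fingers": 0.043},
    {"rot": [0, 0, 0], "travel": [0, 0, 0.006], "fingers": 0.043},
  ],
)

```text
clock: 6.65
tool_pos: [472.5, 29.4, 8.7]
orientation: [180.0, 0.0, 162.8]
contact_force: [0.2, 0.4, 3.4]
width: 42.9
finger_force: 1.5
```

```bash
python3 - <<'E'
from h import *
s=env.sense();print(s["clock"],s["tool_pos"],s["contact_force"],s["ft_torque"])
im=[]
for n,k in(("side",0),("scene",1),("wrist",2)):
    p,d,ci=grab(n);u,v=proj(s["tool_pos"],ci);u,v=int(u),int(v)
    c=p[v-60:v+30,u-33:u+33] if k<2 else p[150:330,190:330]
    c=cv2.resize(c,None,fx=4 if k<2 else 2,fy=4 if k<2 else 2,interpolation=cv2.INTER_CUBIC); c=np.clip(c.astype(float)*1.6,0,255).astype(np.uint8)
    im.append(c)
cv2.imwrite("pics/i.png",np.hstack(im)[:,:800,::-1])
E
```

```text
6.65 [472.53246987  29.35153869   8.70915454] [0.24349126 0.41136498 3.40305095] [ 0.32979843 -0.02581105 -0.00840339]
```

View pics/i.png

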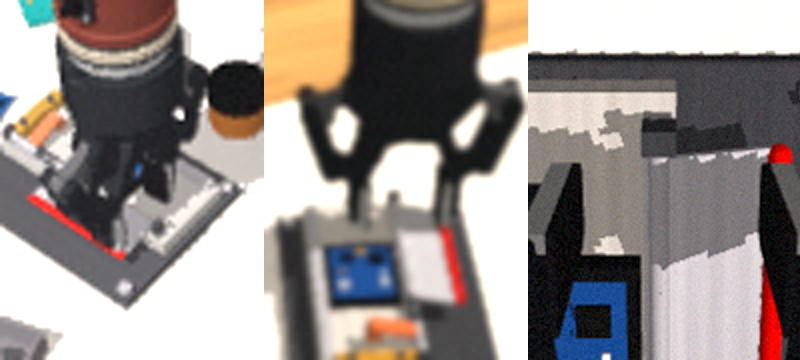

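The bar is being pressed with 3.4 N and the clip plate is tilted, with the bar end at wrist crop (780,152). The other tip is over the track behind the carrier. I'll go 3 mm lower.

Call:
send_rows(
  rows=[
    {"rot": [0, 0, 0], "travel": [0, 0, 0.001], "fingers": 0.043},
    {"rot": [0, 0, 0], "travel": [0, 0, 0.002], "fingers": 0.043},
    {"rot": [0, 0, 0], "travel": [0, 0, 0.003], "fingers": 0.043},
    {"rot": [0, 0, 0], "travel": [0, 0, 0.003], "fingers": 0.043},
    {"rot": [0, 0, 0], "travel": [0, 0, 0.003], "fingers": 0.043},
    {"rot": [0, 0, 0], "travel": [0, 0, 0.003], "fingers": 0.043},
    {"rot": [0, 0, 0], "travel": [0, 0, 0.003], "fingers": 0.043},
    {"rot": [0, 0, 0], "travel": [0, 0, 0.003], "fingers": 0.043},
  ],
)

```text
clock: 7.47
tool_pos: [472.4, 29.0, 5.8]
orientation: [-180.0, 0.0, 162.8]
contact_force: [0.5, -0.2, 3.3]
width: 43.3
finger_force: 1.9
```

```bash
cat >> h.py <<'E'
O=np.array([512.2,-14.5]);_y=np.radians(-17.2);ex=np.array([np.cos(_y),np.sin(_y)]);ey=np.array([-ex[1],ex[0]])
def clip():
    p,d,ci=grab("wrist");X=pts(d,ci);N=np.stack([(X[...,:2]-O)@ex,(X[...,:2]-O)@ey,X[...,2]],-1)
    m=(d>0)&(N[...,0]>-60)&(N[...,0]<15)&(N[...,1]>34)&(N[...,1]<50)&(N[...,2]>18)&(N[...,2]<45)&(p.min(2)>60)
    q=N[m];print("plate",len(q));A=np.c_[q[:,0],q[:,1],np.ones(len(q))];print("slope x,y",np.linalg.lstsq(A,q[:,2],rcond=None)[0])
    f=(d>0)&(abs(N[...,1])<15)&(N[...,0]<-40)&(N[...,0]>-72)&(N[...,2]<40)&(p.min(2)>60);print("floor",f.sum(),np.median(N[f][:,2]) if f.any() else None)
    return p,N
E
python3 - <<'E'
from h import *
p,N=clip();s=env.sense();print(s["contact_force"],s["tool_pos"])
E
```

```text
plate 3105
slope x,y [-8.03426712e-04 -3.91673093e-01  4.78853988e+01]
floor 2521 26.57778332232851
[ 0.64535852 -0.0052299   4.18524034] [472.38862313  28.97277849   5.72235083]
```

The clip is at about 0.37 rad and the tips are about 3 mm above the floor. I'll push along the track in stages, going 0.5 mm lower.

Call:
send_rows(
  rows=[
    {"rot": [0, 0, 0], "travel": [-0.002, 0, 0.0005], "fingers": 0.043},
    {"rot": [0, 0, 0], "travel": [-0.004, 0, 0.0005], "fingers": 0.043},
    {"rot": [0, 0, 0], "travel": [-0.006, 0, 0.0005], "fingers": 0.043},
    {"rot": [0, 0, 0], "travel": [-0.008, 0, 0.0005], "fingers": 0.043},
    {"rot": [0, 0, 0], "travel": [-0.01, 0, 0.0005], "fingers": 0.043},
    {"rot": [0, 0, 0], "travel": [-0.012, 0, 0.0005], "fingers": 0.043},
    {"rot": [0, 0, 0], "travel": [-0.014, 0, 0.0005], "fingers": 0.043},
    {"rot": [0, 0, 0], "travel": [-0.016, 0, 0.0005], "fingers": 0.043},
  ],
)

```text
clock: 8.18
tool_pos: [487.7, 24.4, 5.2]
orientation: [-180.0, -0.0, 162.8]
contact_force: [-2.3, 0.1, 3.3]
width: 42.9
finger_force: 2.1
```

Call:
send_rows(
  rows=[
    {"rot": [0, 0, 0], "travel": [-0.002, 0, 0], "fingers": 0.043},
    {"rot": [0, 0, 0], "travel": [-0.004, 0, 0], "fingers": 0.043},
    {"rot": [0, 0, 0], "travel": [-0.006, 0, 0], "fingers": 0.043},
    {"rot": [0, 0, 0], "travel": [-0.008, 0, 0], "fingers": 0.043},
    {"rot": [0, 0, 0], "travel": [-0.01, 0, 0], "fingers": 0.043},
    {"rot": [0, 0, 0], "travel": [-0.012, 0, 0], "fingers": 0.043},
    {"rot": [0, 0, 0], "travel": [-0.014, 0, 0], "fingers": 0.043},
    {"rot": [0, 0, 0], "travel": [-0.014, 0, 0], "fingers": 0.043},
  ],
)

```text
clock: 8.85
tool_pos: [501.8, 20.2, 5.3]
orientation: [180.0, 0.1, 162.8]
contact_force: [-2.3, 0.5, 2.8]
width: 43.2
finger_force: 2.0
```

```bash
cat >> h.py <<'E'
def look():
    p,N=clip();s=env.sense();print(s["clock"],s["contact_force"],"tcp nest",(s["tool_pos"][:2]-O)@ex,(s["tool_pos"][:2]-O)@ey,s["tool_pos"][2])
    # carrier back edge: floor->carrier on lines of constant y
    q=p.astype(int);ci=env.camera_info("wrist")
    for y in(12,15,-14):
        o=[]
        for x in np.arange(-60,30,1.):
            a,b=proj(np.array([*(O+x*ex+y*ey),28]),ci)
            o.append(int(cv2.getRectSubPix(p.max(2).astype(np.float32),(1,1),(a,b))[0,0]))
        print(y," ".join(f"{x}:{v}" for x,v in zip(range(-60,30,2),o[::2])))
    return p
E
python3 - <<'E'
from h import *
look()
E
```

```text
plate 4587
slope x,y [-1.65676042e-03 -4.19158787e-01  4.86749161e+01]
floor 4303 26.587313807416038
8.9 [-2.55799107  0.42549871  4.11494103] tcp nest -20.20304378669623 30.057233311849682 5.302220223764066
12 -60:165 -58:165 -56:164 -54:168 -52:166 -50:166 -48:163 -46:162 -44:164 -42:161 -40:160 -38:164 -36:161 -34:163 -32:98 -30:98 -28:99 -26:97 -24:100 -22:100 -20:99 -18:98 -16:100 -14:102 -12:99 -10:75 -8:9 -6:9 -4:14 -2:43 0:64 2:98 4:110 6:12 8:14 10:10 12:12 14:12 16:94 18:102 20:102 22:150 24:147 26:108 28:85
15 -60:156 -58:152 -56:156 -54:153 -52:153 -50:152 -48:154 -46:152 -44:154 -42:151 -40:154 -38:154 -36:155 -34:155 -32:147 -30:91 -28:94 -26:97 -24:94 -22:92 -20:92 -18:96 -16:94 -14:91 -12:93 -10:91 -8:8 -6:9 -4:7 -2:30 0:59 2:105 4:104 6:106 8:106 10:102 12:105 14:103 16:102 18:107 20:106 22:103 24:104 26:107 28:110
-14 -60:159 -58:158 -56:158 -54:159 -52:158 -50:157 -48:159 -46:157 -44:156 -42:158 -40:158 -38:160 -36:110 -34:100 -32:94 -30:94 -28:96 -26:98 -24:96 -22:96 -20:96 -18:95 -16:96 -14:85 -12:13 -10:13 -8:12 -6:8 -4:17 -2:12 0:12 2:13 4:13 6:11 8:8 10:9 12:13 14:13 16:14 18:14 20:19 22:14 24:16 26:13 28:15
```

The carrier follows as expected: its back edge is at x≈-9 and the clip at 0.40 rad. About 21 mm remain.

Call:
send_rows(
  rows=[
    {"rot": [0, 0, 0], "travel": [-0.002, 0, 0], "fingers": 0.043},
    {"rot": [0, 0, 0], "travel": [-0.004, 0, 0], "fingers": 0.043},
    {"rot": [0, 0, 0], "travel": [-0.006, 0, 0], "fingers": 0.043},
    {"rot": [0, 0, 0], "travel": [-0.008, 0, 0], "fingers": 0.043},
    {"rot": [0, 0, 0], "travel": [-0.01, 0, 0], "fingers": 0.043},
    {"rot": [0, 0, 0], "travel": [-0.012, 0, 0], "fingers": 0.043},
    {"rot": [0, 0, 0], "travel": [-0.014, 0, 0], "fingers": 0.043},
    {"rot": [0, 0, 0], "travel": [-0.016, 0, 0], "fingers": 0.043},
  ],
)

```text
clock: 9.57
tool_pos: [516.5, 15.6, 5.2]
orientation: [180.0, -0.0, 162.8]
contact_force: [-2.1, 1.0, 4.9]
width: 43.0
finger_force: 2.2
```

Call:
send_rows(
  rows=[
    {"rot": [0, 0, 0], "travel": [-0.001, 0, 0], "fingers": 0.043},
    {"rot": [0, 0, 0], "travel": [-0.002, 0, 0], "fingers": 0.043},
    {"rot": [0, 0, 0], "travel": [-0.003, 0, 0], "fingers": 0.043},
    {"rot": [0, 0, 0], "travel": [-0.004, 0, 0], "fingers": 0.043},
    {"rot": [0, 0, 0], "travel": [-0.0045, 0, 0], "fingers": 0.043},
    {"rot": [0, 0, 0], "travel": [-0.005, 0, 0], "fingers": 0.043},
    {"rot": [0, 0, 0], "travel": [-0.005, 0, 0], "fingers": 0.043},
    {"rot": [0, 0, 0], "travel": [-0.005, 0, 0], "fingers": 0.043},
  ],
)

```text
clock: 10.23
tool_pos: [520.8, 14.2, 5.2]
orientation: [-180.0, -0.0, 162.8]
contact_force: [-3.8, 1.1, 4.8]
width: 42.9
finger_force: 2.4
```

```bash
python3 - <<'E'
from h import *
look()
E
```

```text
plate 5114
slope x,y [-1.48869223e-04 -4.23676391e-01  4.88232633e+01]
floor 4799 26.567750339567226
10.2833 [-3.42441557  1.00797611  4.1003766 ] tcp nest -0.25688715904222637 29.94915053086701 5.164463216417864
12 -60:181 -58:178 -56:179 -54:177 -52:180 -50:178 -48:176 -46:178 -44:179 -42:175 -40:175 -38:177 -36:173 -34:177 -32:176 -30:174 -28:172 -26:175 -24:176 -22:175 -20:175 -18:172 -16:176 -14:112 -12:108 -10:109 -8:109 -6:109 -4:112 -2:108 0:107 2:107 4:109 6:109 8:110 10:74 12:5 14:14 16:11 18:57 20:69 22:106 24:118 26:11 28:17
15 -60:170 -58:167 -56:167 -54:169 -52:168 -50:169 -48:166 -46:169 -44:168 -42:167 -40:168 -38:167 -36:166 -34:166 -32:167 -30:166 -28:166 -26:167 -24:170 -22:159 -20:166 -18:166 -16:166 -14:167 -12:159 -10:104 -8:103 -6:106 -4:104 -2:105 0:101 2:103 4:106 6:106 8:104 10:73 12:8 14:11 16:11 18:47 20:72 22:114 24:110 26:115 28:113
-14 -60:173 -58:175 -56:175 -54:173 -52:172 -50:170 -48:172 -46:171 -44:173 -42:173 -40:170 -38:169 -36:168 -34:170 -32:170 -30:167 -28:170 -26:168 -24:170 -22:168 -20:166 -18:168 -16:104 -14:107 -12:106 -10:108 -8:107 -6:105 -4:103 -2:104 0:105 2:103 4:106 6:87 8:16 10:14 12:13 14:16 16:19 18:13 20:17 22:15 24:19 26:16 28:10
```

Call:
send_rows(
  rows=[
    {"rot": [0, 0, 0], "travel": [-0.0005, 0, 0], "fingers": 0.043},
    {"rot": [0, 0, 0], "travel": [-0.001, 0, 0], "fingers": 0.043},
    {"rot": [0, 0, 0], "travel": [-0.0015, 0, 0], "fingers": 0.043},
    {"rot": [0, 0, 0], "travel": [-0.002, 0, 0], "fingers": 0.043},
    {"rot": [0, 0, 0], "travel": [-0.002, 0, 0], "fingers": 0.043},
    {"rot": [0, 0, 0], "travel": [-0.002, 0, 0], "fingers": 0.043},
    {"rot": [0, 0, 0], "travel": [-0.002, 0, 0], "fingers": 0.043},
    {"rot": [0, 0, 0], "travel": [-0.002, 0, 0], "fingers": 0.043},
  ],
)

```text
clock: 10.95
tool_pos: [521.1, 14.0, 5.0]
orientation: [-179.9, -0.2, 162.8]
contact_force: [-5.8, 1.7, 5.5]
width: 42.9
finger_force: 3.9
```

Call:
send_rows(
  rows=[
    {"rot": [0, 0, 0], "travel": [-0.0005, 0, 0], "fingers": 0.043},
    {"rot": [0, 0, 0], "travel": [-0.001, 0, 0], "fingers": 0.043},
    {"rot": [0, 0, 0], "travel": [-0.0015, 0, 0], "fingers": 0.043},
    {"rot": [0, 0, 0], "travel": [-0.002, 0, 0], "fingers": 0.043},
    {"rot": [0, 0, 0], "travel": [-0.0025, 0, 0], "fingers": 0.043},
    {"rot": [0, 0, 0], "travel": [-0.003, 0, 0], "fingers": 0.043},
    {"rot": [0, 0, 0], "travel": [-0.003, 0, 0], "fingers": 0.043},
    {"rot": [0, 0, 0], "travel": [-0.003, 0, 0], "fingers": 0.043},
  ],
)

```text
clock: 11.62
tool_pos: [521.1, 13.8, 4.8]
orientation: [-179.9, -0.5, 162.8]
contact_force: [-9.3, 3.3, 9.2]
width: 43.3
finger_force: 5.9
```

```bash
python3 - <<'E'
from h import *
p=look()
ci=env.camera_info("wrist")
a,b=proj(np.array([*(O+45*ex),25]),ci);print(a,b)
ps,ds,cs=grab("scene");u,v=map(int,proj(np.array([*(O+35*ex),25]),cs));c=cv2.resize(ps[v-30:v+20,u-35:u+35],None,fx=6,fy=6,interpolation=cv2.INTER_CUBIC)
cv2.imwrite("pics/j.png",np.clip(c[:,:,::-1]*1.5,0,255).astype(np.uint8))
E
```

```text
plate 5140
slope x,y [-7.77862960e-04 -4.43266934e-01  4.93391538e+01]
floor 4842 26.606508744883996
11.6667 [-9.08724862  3.76192455  9.02039828] tcp nest 0.20178569382511025 29.679033600342596 4.792687970819491
12 -60:181 -58:180 -56:181 -54:178 -52:179 -50:180 -48:179 -46:178 -44:178 -42:176 -40:175 -38:176 -36:177 -34:177 -32:175 -30:175 -28:174 -26:176 -24:177 -22:175 -20:176 -18:176 -16:177 -14:106 -12:109 -10:109 -8:110 -6:111 -4:111 -2:111 0:109 2:112 4:110 6:109 8:106 10:86 12:9 14:7 16:9 18:53 20:67 22:79 24:118 26:13 28:12
15 -60:168 -58:170 -56:168 -54:168 -52:167 -50:171 -48:169 -46:170 -44:166 -42:168 -40:169 -38:168 -36:169 -34:167 -32:168 -30:169 -28:166 -26:168 -24:166 -22:165 -20:168 -18:164 -16:166 -14:165 -12:167 -10:167 -8:106 -6:105 -4:104 -2:104 0:106 2:106 4:104 6:106 8:109 10:79 12:9 14:8 16:11 18:52 20:69 22:116 24:115 26:115 28:112
-14 -60:170 -58:174 -56:175 -54:175 -52:174 -50:174 -48:172 -46:173 -44:171 -42:174 -40:172 -38:173 -36:172 -34:170 -32:168 -30:169 -28:170 -26:170 -24:169 -22:168 -20:168 -18:168 -16:171 -14:106 -12:103 -10:105 -8:104 -6:102 -4:103 -2:104 0:105 2:103 4:103 6:93 8:16 10:11 12:16 14:15 16:20 18:16 20:17 22:13 24:14 26:11 28:15
207.88494369414474 321.7123010367289
```

View pics/j.png

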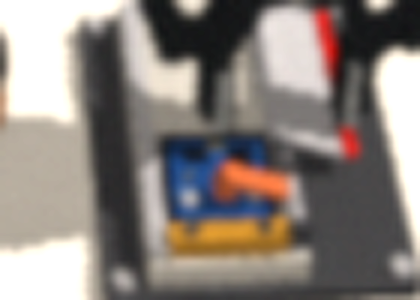

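The carrier is home against the brass stop with the raised tongue over it (crop (250,180)), and the push meets a stiff 10 N. I'll back the finger off the carrier, then lift straight up.

Call:
send_rows(
  rows=[
    {"rot": [0, 0, 0], "travel": [0.002, 0, 0], "fingers": 0.043},
    {"rot": [0, 0, 0], "travel": [0.004, 0, 0], "fingers": 0.043},
    {"rot": [0, 0, 0], "travel": [0.006, 0, 0], "fingers": 0.043},
    {"rot": [0, 0, 0], "travel": [0.008, 0, 0], "fingers": 0.043},
    {"rot": [0, 0, 0], "travel": [0.009, 0, 0], "fingers": 0.043},
    {"rot": [0, 0, 0], "travel": [0.009, 0, 0], "fingers": 0.043},
    {"rot": [0, 0, 0], "travel": [0.009, 0, 0], "fingers": 0.043},
    {"rot": [0, 0, 0], "travel": [0.009, 0, 0], "fingers": 0.043},
  ],
)

```text
clock: 12.38
tool_pos: [519.2, 15.1, 5.6]
orientation: [179.9, 0.2, 162.8]
contact_force: [1.7, -1.3, 2.8]
width: 42.9
finger_force: 2.0
```

Call:
send_rows(
  rows=[
    {"rot": [0, 0, 0], "travel": [0, 0, -0.002], "fingers": 0.043},
    {"rot": [0, 0, 0], "travel": [0, 0, -0.004], "fingers": 0.043},
    {"rot": [0, 0, 0], "travel": [0, 0, -0.006], "fingers": 0.043},
    {"rot": [0, 0, 0], "travel": [0, 0, -0.009], "fingers": 0.043},
    {"rot": [0, 0, 0], "travel": [0, 0, -0.014], "fingers": 0.043},
    {"rot": [0, 0, 0], "travel": [0, 0, -0.02], "fingers": 0.043},
    {"rot": [0, 0, 0], "travel": [0, 0, -0.03], "fingers": 0.043},
    {"rot": [0, 0, 0], "travel": [0, 0, -0.045], "fingers": 0.043},
  ],
)

```text
clock: 13.05
tool_pos: [516.0, 15.2, 50.2]
orientation: [-179.9, -0.2, 162.8]
contact_force: [0.6, 0.2, -0.1]
width: 43.3
finger_force: 0.0
```

Call:
send_rows(
  rows=[
    {"rot": [0, 0, 0], "travel": [0, 0, -0.02], "fingers": 0.043},
    {"rot": [0, 0, 0], "travel": [0, 0, -0.04], "fingers": 0.043},
    {"rot": [0, 0, 0], "travel": [0, 0, -0.06], "fingers": 0.043},
    {"rot": [0, 0, 0], "travel": [0, 0, -0.08], "fingers": 0.043},
    {"rot": [0, 0, 0], "travel": [0, 0, -0.1], "fingers": 0.043},
    {"rot": [0, 0, 0], "travel": [0, 0, -0.11], "fingers": 0.043},
    {"rot": [0, 0, 0], "travel": [0, 0, -0.11], "fingers": 0.043},
    {"rot": [0, 0, 0], "travel": [0, 0, -0.11], "fingers": 0.043},
  ],
)

```text
clock: 13.72
tool_pos: [517.0, 15.2, 160.4]
orientation: [-180.0, 0.0, 162.8]
contact_force: [-0.2, -0.6, -0.4]
width: 43.0
finger_force: 0.0
```

```bash
python3 - <<'E'
from h import *
p=look();print(env.sense()["tool_pos"])
cv2.imwrite("pics/k.png",cv2.resize(p[100:384,100:400],(600,568))[:,:,::-1])
E
```

```text
plate 1347
slope x,y [-1.85802669e-03 -2.42896934e-01  4.39825625e+01]
floor 1124 26.542994970967023
13.7667 [-0.47225096  0.37114534 -0.40015904] tcp nest -4.7128454660942 29.526614863669753 159.5434226134761
12 -60:162 -58:163 -56:162 -54:160 -52:161 -50:161 -48:160 -46:164 -44:160 -42:158 -40:160 -38:160 -36:160 -34:159 -32:160 -30:156 -28:160 -26:161 -24:161 -22:160 -20:158 -18:159 -16:158 -14:159 -12:157 -10:159 -8:160 -6:161 -4:161 -2:158 0:158 2:161 4:161 6:159 8:160 10:35 12:15 14:9 16:95 18:102 20:102 22:50 24:27 26:38 28:36
15 -60:141 -58:158 -56:154 -54:155 -52:141 -50:156 -48:160 -46:154 -44:144 -42:154 -40:154 -38:155 -36:148 -34:152 -32:158 -30:137 -28:149 -26:153 -24:156 -22:128 -20:152 -18:152 -16:157 -14:118 -12:151 -10:155 -8:159 -6:128 -4:153 -2:152 0:157 2:123 4:149 6:157 8:158 10:52 12:20 14:10 16:91 18:102 20:108 22:106 24:107 26:108 28:106
-14 -60:160 -58:160 -56:159 -54:160 -52:159 -50:157 -48:157 -46:157 -44:157 -42:156 -40:155 -38:157 -36:156 -34:157 -32:154 -30:154 -28:154 -26:154 -24:154 -22:153 -20:152 -18:152 -16:156 -14:155 -12:155 -10:152 -8:155 -6:152 -4:150 -2:152 0:152 2:155 4:150 6:151 8:124 10:6 12:15 14:33 16:103 18:101 20:76 22:17 24:13 26:16 28:93
[516.42917841  15.09976263 159.54342261]
```

View pics/k.png

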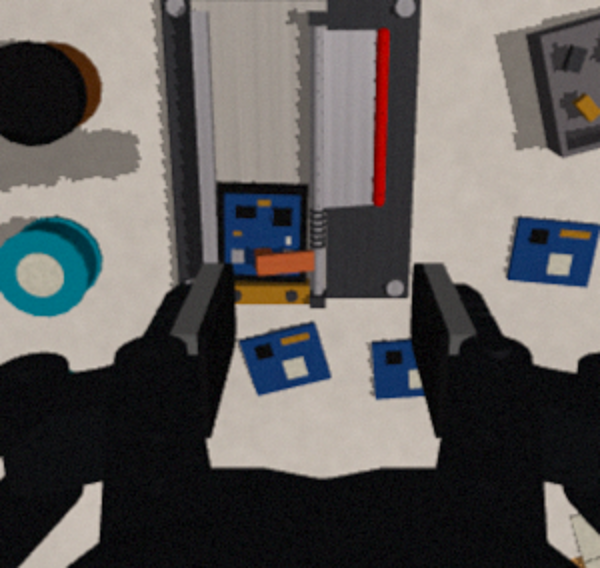

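The clip is down on the carrier at about 0.24 rad and everything else is in place. I'll check for any gap to the stop, using known nest features to calibrate this view.

```bash
python3 - <<'E'
from h import *
p,d,ci=grab("wrist")
def prof(y,z,a,b,lab):
    print(lab,*[f"{x}:"+"/".join(str(int(c)) for c in cv2.getRectSubPix(p,(1,1),proj(np.array([*(O+x*ex+y*ey),z]),ci))[0,0]) for x in range(a,b)])
prof(-12,28,3,15,"carrier back"); prof(8,28,3,15,"carrier back")
prof(-15,28,50,72,"carrier front/stop"); prof(-5,28,50,72,"front")
prof(68,10,73,86,"base front"); prof(56,31,16,28,"bar front end"); prof(0,22,-82,-68,"track open end(x-75)")
E
```

```text
carrier back 3:155/149/139 4:156/149/139 5:156/147/140 6:153/144/139 7:159/150/144 8:156/146/139 9:141/132/127 10:68/63/60 11:2/0/6 12:11/8/5 13:17/16/15 14:14/10/10
carrier back 3:158/147/139 4:159/151/144 5:155/148/140 6:156/147/138 7:158/147/141 8:158/149/141 9:161/154/145 10:95/90/84 11:20/19/19 12:4/7/7 13:17/13/15 14:13/10/10
carrier front/stop 50:137/130/130 51:138/132/132 52:89/96/120 53:31/59/106 54:18/53/100 55:18/53/102 56:18/55/106 57:17/53/101 58:13/38/72 59:12/20/30 60:15/15/10 61:12/15/14 62:48/34/16 63:68/47/14 64:82/56/15 65:127/87/18 66:141/95/18 67:110/76/24 68:68/53/37 69:41/41/45 70:36/39/44 71:46/42/49
front 50:123/55/25 51:126/60/27 52:124/54/26 53:119/56/28 54:114/50/22 55:111/55/36 56:110/58/43 57:109/59/51 58:98/53/48 59:69/36/31 60:31/18/16 61:10/12/14 62:34/27/14 63:59/42/10 64:65/44/13 65:119/79/17 66:146/97/19 67:153/102/24 68:152/102/24 69:151/102/23 70:153/104/26 71:152/101/23
base front 73:135/130/134 74:135/129/132 75:135/129/131 76:134/128/131 77:139/134/137 78:134/130/132 79:94/92/95 80:97/94/93 81:144/137/131 82:189/178/170 83:197/185/175 84:195/186/176 85:194/185/175
bar front end 16:176/5/0 17:175/1/0 18:179/9/4 19:175/4/1 20:163/4/0 21:104/33/30 22:54/46/48 23:47/49/53 24:49/48/49 25:49/48/50 26:48/50/50 27:50/50/52
track open end(x-75) -82:200/191/181 -81:144/135/128 -80:49/48/48 -79:48/47/50 -78:46/47/51 -77:55/52/56 -76:114/109/107 -75:159/151/143 -74:164/155/146 -73:162/155/146 -72:163/156/147 -71:162/156/147 -70:161/154/148 -69:160/150/145
```

```bash
python3 -c "
from h import *
print(env.sense()['clock'],env.sign_off())"
```

```text
the job is handed in; nothing more can be done
13.8167 None
```

I handed in the job at 13.8 s: the carrier lies home within about 1 mm of the brass stop, the released clip rests on it at about 0.24 rad, the hand is clear, and no other item was seen to move; sign-off returned no verdict.

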